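Level the rocking specimen base and drop its plate home

TASK

The grey specimen base rocks because its screw foot, under the three-armed handle, is too short. Turn the handle clockwise (seen from above) until the base stands level on all four feet and no longer wobbles, and let go of it. Then push the metal plate by its blue tab so that its far edge slides under the dark lip and its near edge drops behind the near rail, lying fully flat on the base; leave the base about where it stands and do not disturb the mouse or the roll of tape.

Things in the scene. Friction and masses are not known exactly. Their poses are not given: they have to be found in the camera images.
- base: Heavy (3 kg) loose grey base: slab 190 (x) x 180 (y) x 12 mm on four feet, its top (deck) at z = 36 mm. Origin: under the slab's centre, on the plane of the undersides of the three fixed feet, which stand at (80, 75), (80, -75), (-80, -75) mm; z is the slab's normal, vertical when level. The screw foot is at (-120, 112) mm, the near left corner. x points from the near rail to the lip.
- screw_corner (a point): Point on the deck's plane (z = 36 mm in the base's frame) on the axis of the screw foot. That foot starts 6 to 12 mm too short, so the base leans 2 to 4 degrees down towards it, resting on three feet, and the foot at (80, -75) mm hangs in the air. 36 mm above the table when level. The axis is 164 mm from the line through the feet at (80, 75) and (-80, -75) mm.
- capstan_hub (a point): Centre of the three-armed handle of the screw foot, on its axis at arm height, always about 95 mm above the table. Black hub 32 mm wide, 28 mm high. Below the arms it is free down to 65 mm above the table. Clockwise from above lowers the foot and raises this corner 6 mm a turn (1 to 2 turns needed); it stays where left; an arm can be pushed round (about 2 N). Too far, and the base rocks the other way.
- spoke_tip (a point): Centre of the black 17 mm ball at the end of one of the handle's three level steel arms, 50 mm from the axis. The arms are 10 mm thick and 120 degrees apart, all alike, with nothing between them, so that closed fingers fit in the gap and can push an arm round.
- tab (a point): Centre of the blue upright tab on the near edge of the loose plate: 8 mm thick (plate's x), 60 mm wide, rising 23 mm above the plate's top; its near face is 2 mm inside the near edge, this point 6 mm inside it and 21 mm above the plate's underside. Pushed about 22 mm towards the lip, the near end drops by itself; home, this point is at z = 57 mm in the base's frame.
- plate_far (a point): Middle of the lower far edge of the loose metal plate, 137 (x) x 120 (y) x 10 mm, 0.35 kg. At the start this edge lies on the deck about 12 mm short of the lip; it belongs under the lip.
- plate_near (a point): Middle of the lower near edge of the plate. At the start this end rests on the near rail, reaching about 20 mm past its inner edge. Home, it lies on the deck behind the rail, between x = -70 and -65 mm in the base's frame, the plate's top flush with the rail.
- lip_edge (a point): Middle of the lower front edge of the dark lip at the far end of the base: at (58, 0, 51) mm in the base's frame, 15 mm above the deck. The lip is 110 mm wide, 8 mm thick and overhangs a wall whose face, the plate's stop, is at x = 72 mm.
- rail_top (a point): Middle of the upper inner edge of the dark near rail: at (-70, 0, 46) mm in the base's frame. The rail is 10 mm thick (x = -80 to -70 mm), 10 mm high, 110 mm wide. Two low side guides with inner faces at y = +-63 mm keep the plate straight.
- mouse: Black computer mouse, 108 x 66 x 36 mm, loose bystander; origin at the centre of its underside.
- tape: Roll of blue tape, 62 mm across, 18 mm high, loose bystander; origin at the centre of its underside.

How it is judged:
By the outcome, as a careful person would: the job done as asked, in the order asked, and still so for the second after the job is handed in, with the robot touching nothing.
It also fails if it takes over 69 s, if anything falls off the work surface, if the arm or the gripper's body presses on something with over 40 N, if the wrist force passes 120 N, or if a joint passes its speed limit or range.

ROBOT

A 6-joint arm with a two-finger parallel gripper is mounted at the origin on a cart in front of the work surface, level with it; the furniture and walls round the work are solid. World frame = base frame: x ahead of the robot, y to its left, z up, the work surface at z = 0. Lengths are in m, angles in rad, forces in N, time in s.
With the tool pointing down it reaches from about 0.325 to 0.9 m from the base axis. Payload 6.1 kg.
Tool frame: the origin (TCP) lies midway between the tips of the shut fingers; the grasp point (between the pads) lies 19 mm behind it (env.grasp_offset is the distance from the TCP to the grasp point, in m); y points along the fingers, z is the direction in which the jaws open and shut, and the axes are right-handed (so a half turn about y gives the same grasp; the last joint's range is limited). The gripper opens to 87 mm and grips with 3 to 60 N. Pads are 19 mm wide; open, the fingers measure 117 mm over their backs; the gripper's body (75 mm by 190 mm) begins 51 mm behind the grasp point.
Start: joints at [1.14, 0.22, 1.526, -0, 1.395, -0.126], TCP at [0.188, 0.596, 0.223] pointing down, gripper open.
Joint ranges: [-2.98, 2.98], [-0.91, 2.08], [0.09, 2.57], [-1.24, 4.39], [0.2, 2.65], [-2.68, 2.68]. Speed limits (rad/s): [2.57, 2.57, 3.01, 3.14, 3.14, 3.14].

INTERFACE

Orientations are given as a rotation vector (axis times angle).
In Python, from workcell import env gives the robot as it stands.
- The arm moves only by the tool move_arm, never from a script. Its argument "plan" is a list of rows, each an object with "translation": the shift along the tool's x, y, z in units of 50 mm (1.0 is 50 mm), a list of three; "twist": the turn, a rotation vector about the tool's x, y, z in units of 0.1 rad (1.0 is 0.1 rad), a list of three. A call has 1 to 10 rows; each row shifts and turns the commanded pose from where the row before left it, along the tool's axes as they then stand; what a row does not reach is not made up. A row lasts 1/10 s, in which the tool goes at most 50 mm and 8.59 degrees, less where a joint would pass 70% of its speed; a pose out of reach is approached as far as the arm can. A call with a number of a shift or a turn outside -1 to 1 is refused whole. A call with a gripper value outside its range is refused whole. "fingers" is the opening, from 0 (shut) to 1 (fully open), set as the call begins (left out, the last holds). The fingers move at their own pace and stop on an object; "force" is the grip in N (left out, the last holds). Time passes only in rows, so rows that do not move let the fingers close. It gives the time, the measured TCP pose, the force and the opening at its end, in the units of the state.
- env.read_state(): the state, without advancing time (a new reading comes with each control period).
- env.snapshot(name): name is "scene" or "top"; returns a dict with "img" (480x640x3 uint8, red, green, blue), "range_z" (480x640 float32, m along the optical axis (not along the pixel's ray), 0 where there is no reading), "vfov" (degrees; the focal length in pixels is half the picture's height over the tangent of half this angle, whatever the lens; pixels are square), "cx", "cy" (the principal point, pixels), "rvec" (rotation vector, rad) and "tvec" (3), from world to camera coordinates, as OpenCV has them. Camera axes: x right, y down, z forward; pixel columns grow to the right and rows downward; lengths in m; the calibration is good to about 2 mm. A picture is of the moment at which its call begins.
- env.job_done(): hands the job in, once; it reports no verdict.
Trained networks look in a picture, given as the dict that the camera call returned (one of the last four; its "shot" number tells which), for a name from the list of things; names that differ only in an ending like _2 or _b are one class to them, and where a whole thing is asked for, a point or a joint stands for the part that bears it (a point fixed in the world has none). Each returns a list of dicts, best first, with "score" (0 to 1); they miss things now and then, are a little off and sometimes report something else, mostly with a low value. They report only what shows in the picture. A call takes as long as a camera call.
- env.spot_in(picture, label): "uv" ([column, row] in pixels, amid what is visible of it).
The state is a dict: "t": time; "q": joint angles; "qd": joint speeds; "joint_torque": joint torques, N m; "eef_pos": TCP position; "orientation": TCP orientation; "wrist_force": force on the tool from outside, world axes, zero at the start; "torque": the same for the moment, N m; "opening": opening from 0.0 (shut) to 1.0 (fully open).
Only numpy, scipy, OpenCV 4.12 (cv2) and the standard library are available. Lean on these libraries where they do the work, as an engineer would, in place of code of your own. Each camera call takes 0.05 s, during which the arm holds its last target.

## Working session

There is one attempt and no reset: what is moved stays moved. The work goes in short steps, Python scripts to look and compute and a tool call to move; the robot and the scene stay as the last step left them, time stands still between calls to the robot, and variables do not carry over. Pictures are saved under pics/ and viewed, and the job is handed in when it is done.

Besides the shell and the picture viewer there is one more tool, called after "Request:" as name(argument=value, ...) on one line, values as JSON. move_arm: Moves the arm, as the interface text tells. Shifts and turns lie within -1 to 1; 1 stands for 50 mm of shift or 0.1 rad of turn. Its arguments: {"type":"object","properties":{"plan":{"type":"array","items":{"type":"object","properties":{"translation":{"type":"array","items":{"type":"number"}},"twist":{"type":"array","items":{"type":"number"}}}}},"fingers":{"type":"number"},"force":{"type":"number"}},"required":["plan"]}

```bash
ls; mkdir -p pics
cat > h.py <<'E'
import numpy as np, cv2
from workcell import env
from scipy.spatial.transform import Rotation as R
def save(s,n): cv2.imwrite('pics/'+n, s['img'][:,:,::-1])
def cam(s):
    f=240/np.tan(np.radians(s['vfov'])/2)
    K=np.array([[f,0,s['cx']],[0,f,s['cy']],[0,0,1]])
    return K,R.from_rotvec(np.array(s['rvec']).ravel()).as_matrix(),np.array(s['tvec']).ravel()
def unp(s,uv,d=None):
    K,Rm,t=cam(s)
    if d is None:
        u,v=int(round(uv[0])),int(round(uv[1])); p=s['range_z'][max(v-1,0):v+2,max(u-1,0):u+2]; p=p[p>0]
        if len(p)==0: return None
        d=np.median(p)
    return Rm.T@(d*(np.linalg.inv(K)@[uv[0],uv[1],1])-t)
def onz(s,uv,z):
    K,Rm,t=cam(s); c=-Rm.T@t; r=Rm.T@(np.linalg.inv(K)@[uv[0],uv[1],1]); return c+r*(z-c[2])/r[2]
def proj(s,P):
    K,Rm,t=cam(s); q=K@(Rm@np.array(P)+t); return q[:2]/q[2]
def cloud(s):
    K,Rm,t=cam(s); v,u=np.mgrid[0:480,0:640]; d=s['range_z']
    p=np.stack([u,v,np.ones_like(u)],-1)@np.linalg.inv(K).T*d[...,None]
    return (p-t)@Rm
E
python3 - <<'E'
from h import *
np.set_printoptions(precision=4,suppress=True)
for n in ['scene','top']:
    s=env.snapshot(n); save(s,n+'0.png'); print(n,s['vfov'],s['cx'],s['cy'], -cam(s)[1].T@cam(s)[2])
    for l in ['base','screw_corner','capstan_hub','spoke_tip','tab','plate_far','plate_near','lip_edge','rail_top','mouse','tape']:
        for r in env.spot_in(s,l)[:4]:
            print(l,round(r['score'],2),np.round(r['uv']),unp(s,r['uv']))
st=env.read_state();print(st['t'],st['eef_pos'],R.from_rotvec(st['orientation']).as_matrix())
E
```

```text
pics
scene 46.152727308151135 333.5311909552028 238.41065870101048 [-0.2548 -0.5863  0.7211]
base 0.72 [385. 243.] [ 0.6283 -0.1943  0.0387]
screw_corner 0.75 [387. 244.] [ 0.6277 -0.2004  0.0374]
capstan_hub 0.92 [298. 257.] [ 0.434  -0.1076  0.096 ]
spoke_tip 0.57 [299. 254.] [ 0.4351 -0.1088  0.1008]
tab 0.79 [378. 263.] [ 0.5433 -0.2196  0.0516]
plate_far 0.69 [376. 267.] [ 0.5295 -0.2225  0.0528]
plate_near 0.92 [375. 265.] [ 0.5338 -0.2191  0.0528]
lip_edge 0.92 [386. 244.] [ 0.629  -0.1982  0.0371]
rail_top 0.68 [387. 242.] [ 0.6337 -0.1967  0.0396]
mouse 0.95 [260. 239.] [0.5178 0.0471 0.0302]
tape 0.94 [237. 280.] [0.3948 0.0148 0.0168]
tape 0.16 [385. 244.] [ 0.6257 -0.1955  0.0389]
top 45.46109139627439 308.1223190932764 241.79310069534412 [ 0.3331 -0.1249  1.2003]
base 0.96 [331. 209.] [ 0.5895 -0.1551  0.0361]
base 0.28 [361. 230.] [ 0.5419 -0.215   0.0508]
capstan_hub 0.84 [302. 274.] [ 0.4485 -0.0945  0.1091]
spoke_tip 0.93 [302. 275.] [ 0.4461 -0.0954  0.1099]
tab 0.9 [358. 231.] [ 0.5387 -0.2081  0.0519]
plate_far 0.9 [362. 230.] [ 0.5419 -0.2181  0.0503]
plate_far 0.53 [335. 215.] [ 0.5752 -0.1641  0.0475]
plate_near 0.58 [363. 230.] [ 0.5416 -0.2196  0.0494]
lip_edge 0.61 [333. 211.] [ 0.5827 -0.1597  0.0455]
rail_top 0.92 [330. 213.] [ 0.5801 -0.1539  0.0434]
mouse 0.82 [226. 231.] [0.5486 0.0641 0.0333]
tape 0.57 [243. 293.] [0.4217 0.0326 0.0005]
tape 0.19 [331. 218.] [ 0.5712 -0.1556  0.0397]
1.2 [0.1876 0.5962 0.2225] [[ 0.9539 -0.      0.3001]
 [-0.3001 -0.      0.9539]
 [ 0.     -1.     -0.    ]]
```

View pics/scene0.png

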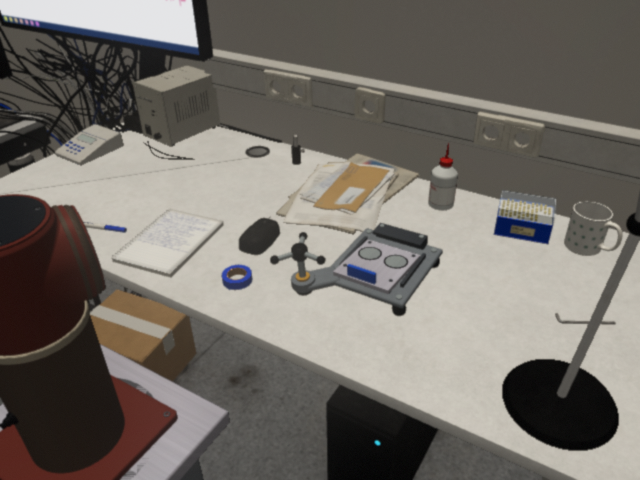

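View pics/top0.png

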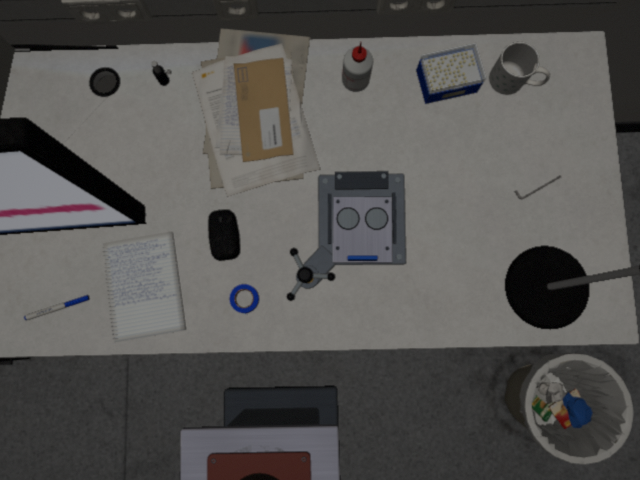

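```bash
cat >> h.py <<'E'
import pickle
def shot(n,name,box=None):
    s=env.snapshot(n); pickle.dump(s,open('pics/'+name+'.pkl','wb'))
    im=s['img'][:,:,::-1]
    if box: 
        a,b,c,d=box; im=im[b:d,a:c]; k=min(800/(c-a),600/(d-b)); im=cv2.resize(im,None,fx=k,fy=k,interpolation=cv2.INTER_CUBIC)
    cv2.imwrite('pics/'+name+'.png',im); return s
def ld(name): return pickle.load(open('pics/'+name+'.pkl','rb'))
E
python3 - <<'E'
from h import *
np.set_printoptions(precision=4,suppress=True)
s=shot('top','t1',(270,150,430,310))
s2=shot('scene','s1',(250,200,470,330))
C=cloud(s);z=C[...,2]
# table
m=(C[...,0]>.35)&(C[...,0]<.5)&(C[...,1]<-.3)&(C[...,1]>-.4); print('table z',np.median(z[m]))
m=(C[...,0]>.35)&(C[...,0]<.5)&(C[...,1]<-.08)&(C[...,1]>-.4); 
C2=cloud(s2)
m=(C2[...,0]>.4)&(C2[...,0]<.5)&(C2[...,1]<.15)&(C2[...,1]>.05);print(np.median(C2[...,2][m]))
# handle pixels
for nm,c,ss in (('top',C,s),('sc',C2,s2)):
    m=(c[...,2]>.075)&(c[...,2]<.13)&(c[...,0]>.35)&(c[...,0]<.55)&(c[...,1]<0)&(c[...,1]>-.18)
    v,u=np.nonzero(m); P=c[m]; print(nm,len(P),P.min(0),P.max(0))
    h=P[P[:,2]>.104]; print('hub',len(h),h.mean(0),h.min(0),h.max(0))
    hc=h[:,:2].mean(0)
    d=P[:,:2]-hc; r=np.hypot(*d.T); a=np.degrees(np.arctan2(d[:,1],d[:,0]))
    k=r>.03; print(np.histogram(a[k],bins=36,range=(-180,180))[0]); 
    for c0 in range(3): pass
E
```

```text
table z 0.00020295403299993754
0.0007889000693163887
top 608 [ 0.3998 -0.1581  0.0861] [ 0.5025 -0.0646  0.1171]
hub 254 [ 0.4515 -0.1048  0.1081] [ 0.4089 -0.1561  0.104 ] [ 0.4995 -0.0691  0.1171]
[ 0  0  0  0  0  0  0 45 38  4  0  0  0  0  0  0  0  0  0  0 35 51  3  0
  0  0  0  0  0  0  0 33 70  5  0  0]
sc 608 [ 0.3978 -0.1602  0.075 ] [ 0.4965 -0.0636  0.1139]
hub 164 [ 0.4474 -0.1067  0.1079] [ 0.432  -0.1559  0.104 ] [ 0.4965 -0.0769  0.1139]
[ 0  0  0  0  0  0  0 39 39  6  0  0  0  0  0  0  0  0  0  0 34 33  2  0
  0  0  0  0  0  0  0 24 84  0  0  0]
```

View pics/t1.png

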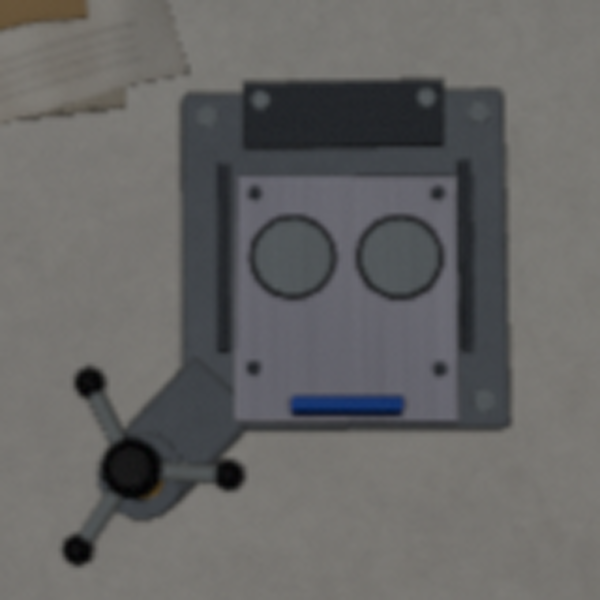

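View pics/s1.png

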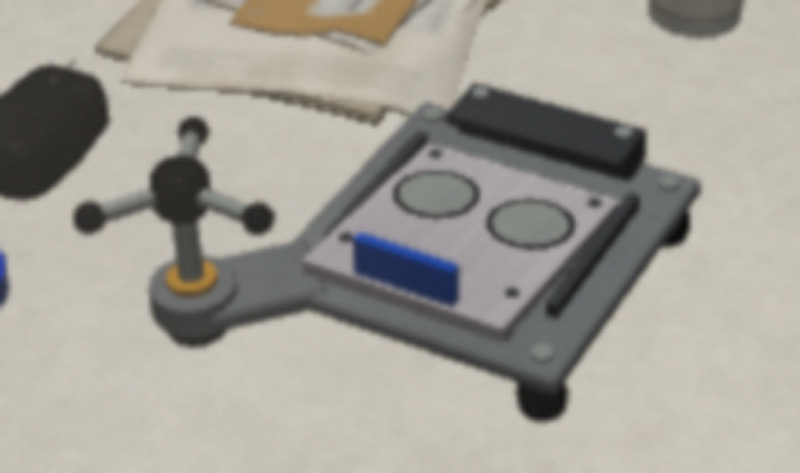

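```bash
cat >> h.py <<'E'
def px(x,y,box=(270,150),k=3.75): return [box[0]+(x+.5)/k-.5,box[1]+(y+.5)/k-.5]
E
python3 - <<'E'
from h import *
np.set_printoptions(precision=4,suppress=True)
s=ld('t1'); s2=ld('s1')
hub=onz(s,px(131,468),.109); print('hub',hub)
for b in [(90,381),(230,475),(78,550)]:
    p=onz(s,px(*b),.095); d=p-hub; print(p,np.hypot(*d[:2]),np.degrees(np.arctan2(d[1],d[0])))
# scene: hub top (180,175) balls (193,131),(90,217),(258,217)
k=800/220
for b in [(180,190),(193,131),(90,217),(258,217)]:
    print('sc',onz(s2,px(*b,box=(250,200),k=k),.095))
C=cloud(s)
def reg(x0,y0,x1,y1):
    a=[int(round(t)) for t in px(x0,y0)+px(x1,y1)]; return C[a[1]:a[3],a[0]:a[2]].reshape(-1,3)
P=np.vstack([reg(195,130,212,340),reg(480,130,497,380),reg(250,155,440,165)])
A=np.c_[P[:,:2],np.ones(len(P))]
w=np.ones(len(P),bool)
for _ in range(5):
    c=np.linalg.lstsq(A[w],P[w,2],rcond=None)[0]; r=P[:,2]-A@c; w=abs(r)<2.5*r[w].std()+1e-4
print('deck plane',c,np.degrees(np.arctan(c[:2])),r[w].std(),len(P),'at hub',c@[hub[0],hub[1],1])
for q in [(183,95),(503,92),(509,425),(183,355)]: print('corner',onz(s,px(*q),.036))
for q in [(292,396),(404,396),(404,414),(292,414)]: print('tab',onz(s,px(*q),.068))
P=reg(240,310,450,390); print('plate z',np.polyfit(P[:,0],P[:,2],1))
P=reg(240,185,450,200); print('far',P.mean(0))
print(proj(s,[.45,-.1,.036]))
E
```

```text
hub [ 0.4472 -0.0998  0.109 ]
[ 0.4946 -0.079   0.095 ] 0.051714221009804794 23.63524089153802
[ 0.4439 -0.1504  0.095 ] 0.05078888165953239 -93.775920933934
[ 0.407  -0.0714  0.095 ] 0.049205584099448044 144.74092400388557
sc [ 0.4486 -0.1008  0.095 ]
sc [ 0.497  -0.0776  0.095 ]
sc [ 0.4063 -0.0739  0.095 ]
sc [ 0.449  -0.1476  0.095 ]
deck plane [ 0.0419 -0.05    0.0018] [ 2.4014 -2.8628] 0.0021329344131275725 645 at hub 0.02554602506156532
corner [ 0.6636 -0.1314  0.036 ]
corner [ 0.6606 -0.3099  0.036 ]
corner [ 0.4736 -0.3042  0.036 ]
corner [ 0.5164 -0.1279  0.036 ]
tab [ 0.4879 -0.1851  0.068 ]
tab [ 0.4865 -0.2445  0.068 ]
tab [ 0.4769 -0.2441  0.068 ]
tab [ 0.4783 -0.1848  0.068 ]
plate z [-3.7042  1.9652]
far [ 0.6033 -0.2185  0.0492]
[305.5546 276.7829]
```

Request:
move_arm(plan=[{"translation":[0,0,0],"twist":[0,-1,0]},{"translation":[0,0,0],"twist":[0,-1,0]},{"translation":[0,0,0],"twist":[0,-1,0]},{"translation":[0,0,0],"twist":[0,-0.05,0]},{"translation":[0.35,0,-0.88],"twist":[0,0,0]},{"translation":[0.35,0,-0.88],"twist":[0,0,0]},{"translation":[0.35,0,-0.88],"twist":[0,0,0]},{"translation":[0.35,0,-0.88],"twist":[0,0,0]},{"translation":[0.35,0,-0.88],"twist":[0,0,0]},{"translation":[0.35,0,-0.88],"twist":[0,0,0]}], fingers=0, force=20)

```text
t: 2.3
eef_pos: [0.2929, 0.3306, 0.2227]
orientation: [-1.57, 0.001, -0.002]
wrist_force: [0.7, 0.1, -0.1]
opening: 0.167
```

Request:
move_arm(plan=[{"translation":[0.35,0,-0.88],"twist":[0,0,0]},{"translation":[0.35,0,-0.88],"twist":[0,0,0]},{"translation":[0.35,0,-0.88],"twist":[0,0,0]},{"translation":[0.35,0,-0.88],"twist":[0,0,0]},{"translation":[0.35,0,-0.88],"twist":[0,0,0]},{"translation":[0.35,0,-0.88],"twist":[0,0,0]},{"translation":[0.35,0,-0.88],"twist":[0,0,0]},{"translation":[0.35,0,-0.88],"twist":[0,0,0]},{"translation":[0.35,0.5,-0.88],"twist":[0,0,0]},{"translation":[0,0.5,0],"twist":[0,0,0]}])

```text
t: 3.3
eef_pos: [0.4515, -0.0659, 0.1751]
orientation: [-1.574, 0.003, -0.009]
wrist_force: [-0.3, 1.1, -0.5]
opening: 0.007
```

Run:
```python
from h import *
st=env.read_state();print(st['eef_pos'],st['q'])
s=shot('scene','s2',(200,150,400,300))
s=shot('top','t2',(220,150,420,300))
st=env.read_state();print(st['eef_pos'],st['orientation'])
```

```text
[ 0.45145847 -0.06590442  0.17509471] [-3.16943074e-01 -1.58150310e-01  2.00522190e+00 -1.57604007e-03
  1.28956222e+00 -1.87948628e+00]
[ 0.4466358  -0.06130989  0.17080967] [-1.56853888e+00  9.09951570e-03  1.22864684e-03]
```

View pics/s2.png

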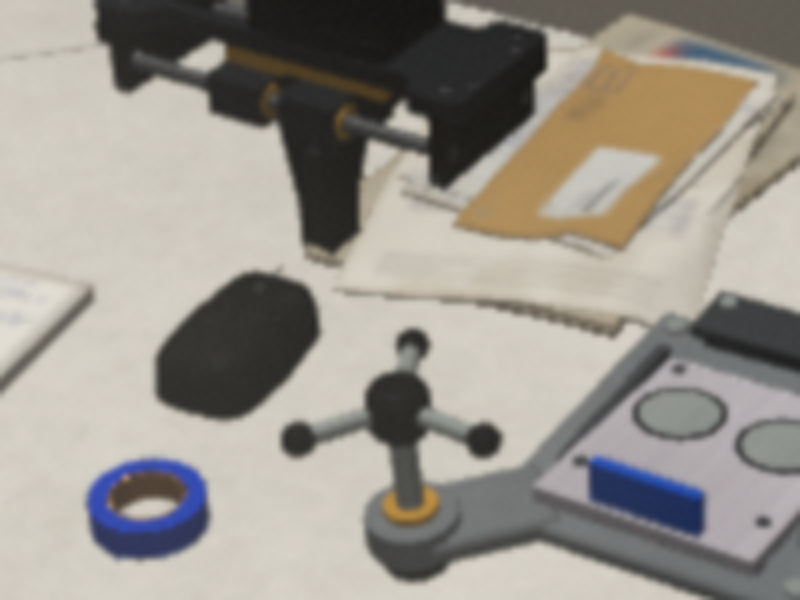

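View pics/t2.png

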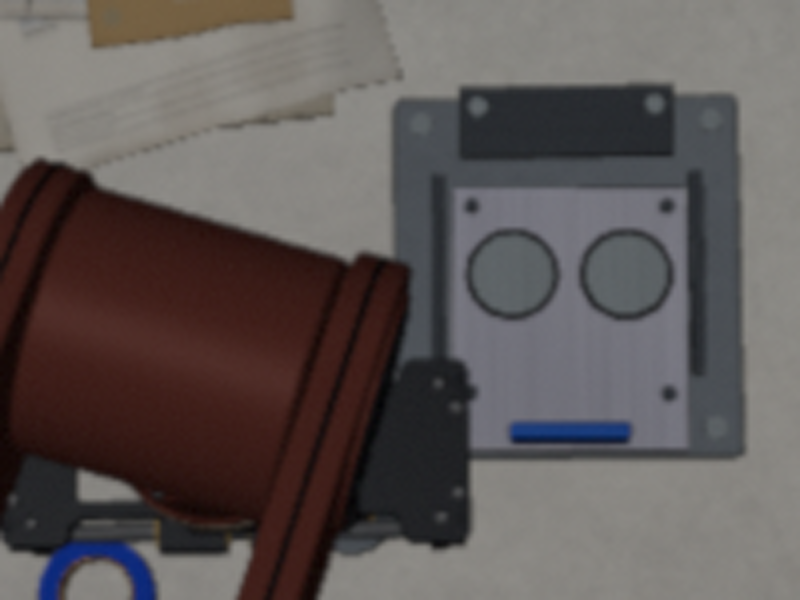

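Request:
move_arm(plan=[{"translation":[0,0.5,0],"twist":[0,0,0]},{"translation":[0,0.7,0],"twist":[0,0,0]},{"translation":[0,0.5,0],"twist":[0,0,0]},{"translation":[0,0.18,0],"twist":[0,0,0]},{"translation":[0,0,0],"twist":[0,0,0]},{"translation":[0,0,0],"twist":[0,0,0]}])

```text
t: 4.0
eef_pos: [0.4502, -0.0608, 0.0819]
orientation: [-1.571, -0.002, -0.001]
wrist_force: [-0.4, -1.3, 1.6]
opening: 0.007
```

Run:
```python
from h import *
st=env.read_state();print(st['t'],st['eef_pos'],st['orientation'],st['wrist_force'])
s=shot('scene','s3',(200,150,400,300))
st=env.read_state();print(st['eef_pos'])
# orbit steps, clockwise from 85 deg, 15deg each, r=38mm
import math
out=[]
a=85
for i in range(24):
    b=a-15; dx=.038*(math.cos(math.radians(b))-math.cos(math.radians(a)));dy=.038*(math.sin(math.radians(b))-math.sin(math.radians(a)))
    out.append((b,round(dx/.05,3),round(dy/.05,3))); a=b
print(out)
```

```text
4.0 [ 0.45017522 -0.06077616  0.08185897] [-1.57140631e+00 -1.99098819e-03 -1.27672412e-03] [-0.4124655  -1.32713271  1.60488888]
[ 0.45051151 -0.06097826  0.08216021]
[(70, 0.194, -0.043), (55, 0.176, -0.092), (40, 0.146, -0.134), (25, 0.107, -0.167), (10, 0.06, -0.189), (-5, 0.009, -0.198), (-20, -0.043, -0.194), (-35, -0.092, -0.176), (-50, -0.134, -0.146), (-65, -0.167, -0.107), (-80, -0.189, -0.06), (-95, -0.198, -0.009), (-110, -0.194, 0.043), (-125, -0.176, 0.092), (-140, -0.146, 0.134), (-155, -0.107, 0.167), (-170, -0.06, 0.189), (-185, -0.009, 0.198), (-200, 0.043, 0.194), (-215, 0.092, 0.176), (-230, 0.134, 0.146), (-245, 0.167, 0.107), (-260, 0.189, 0.06), (-275, 0.198, 0.009)]
```

View pics/s3.png

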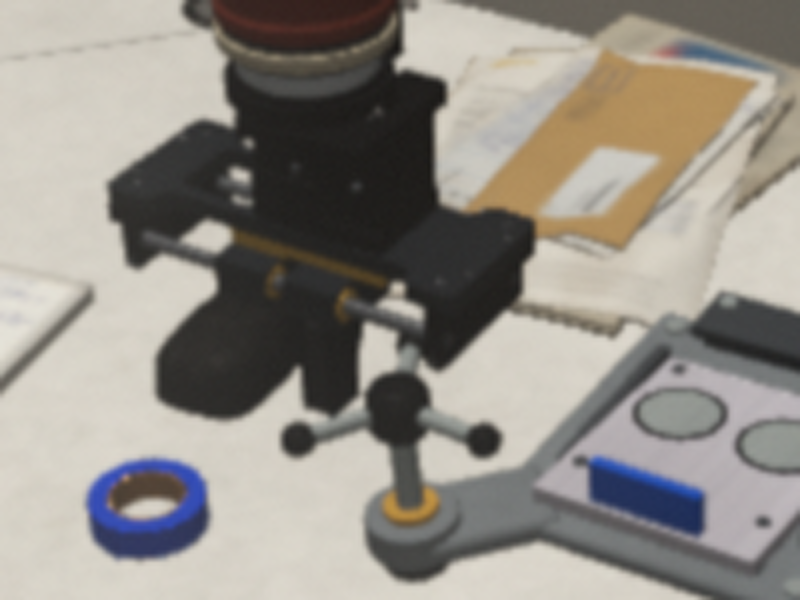

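Request:
move_arm(plan=[{"translation":[0.194,0.08,-0.073],"twist":[0,0,0]},{"translation":[0.176,0,-0.092],"twist":[0,0,0]},{"translation":[0.146,0,-0.134],"twist":[0,0,0]},{"translation":[0.107,0,-0.167],"twist":[0,0,0]},{"translation":[0.06,0,-0.189],"twist":[0,0,0]},{"translation":[0.009,0,-0.198],"twist":[0,0,0]}])

```text
t: 4.65
eef_pos: [0.4839, -0.1039, 0.0762]
orientation: [-1.57, 0.0, -0.0]
wrist_force: [-0.0, 4.3, 0.1]
opening: 0.005
```

Run:
```python
from h import *
st=env.read_state();print(st['t'],st['eef_pos'],st['orientation'],st['wrist_force'])
s=shot('scene','s4',(200,150,400,300))
st=env.read_state();print(st['eef_pos'],st['wrist_force'])
```

```text
4.65 [ 0.483911   -0.10385523  0.07615863] [-1.56977947e+00  1.91426038e-05 -2.48704941e-05] [-0.02154027  4.29703827  0.09630549]
[ 0.48410581 -0.10542039  0.07628867] [ 0.3574136   0.15619857 -0.49354823]
```

View pics/s4.png

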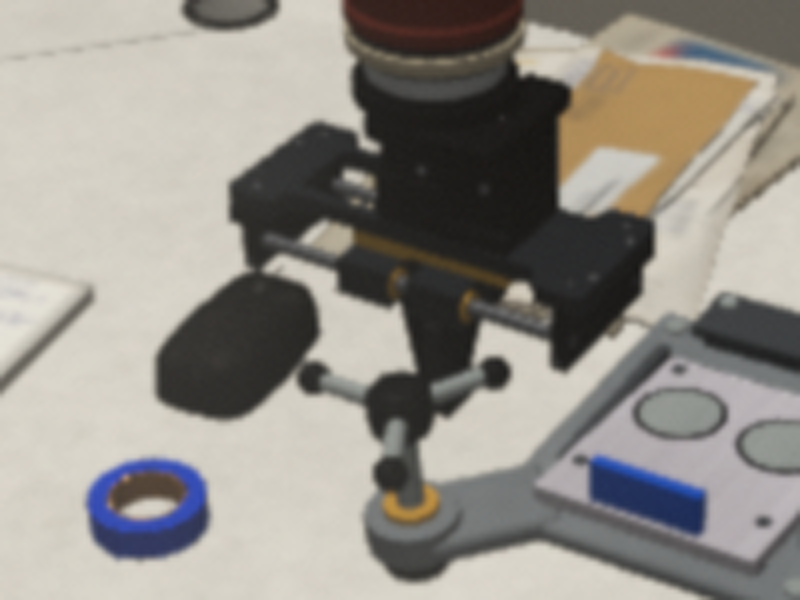

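Request:
move_arm(plan=[{"translation":[-0.043,0,-0.194],"twist":[0,0,0]},{"translation":[-0.092,0,-0.176],"twist":[0,0,0]},{"translation":[-0.134,0,-0.146],"twist":[0,0,0]},{"translation":[-0.167,0,-0.107],"twist":[0,0,0]},{"translation":[-0.189,0,-0.06],"twist":[0,0,0]},{"translation":[-0.198,0,-0.009],"twist":[0,0,0]},{"translation":[-0.194,0,0.043],"twist":[0,0,0]},{"translation":[-0.176,0,0.092],"twist":[0,0,0]},{"translation":[-0.146,0,0.134],"twist":[0,0,0]},{"translation":[-0.107,0,0.167],"twist":[0,0,0]}])

```text
t: 5.7
eef_pos: [0.4116, -0.116, 0.0766]
orientation: [-1.571, -0.002, -0.002]
wrist_force: [3.9, -1.6, -0.3]
opening: -0.0
```

Request:
move_arm(plan=[{"translation":[-0.06,0,0.189],"twist":[0,0,0]},{"translation":[-0.009,0,0.198],"twist":[0,0,0]},{"translation":[0.043,0,0.194],"twist":[0,0,0]},{"translation":[0.092,0,0.176],"twist":[0,0,0]},{"translation":[0.134,0,0.146],"twist":[0,0,0]},{"translation":[0.167,0,0.107],"twist":[0,0,0]},{"translation":[0.189,0,0.06],"twist":[0,0,0]},{"translation":[0.198,0,0.009],"twist":[0,0,0]},{"translation":[0,0,0],"twist":[0,0,0]}])

```text
t: 6.6
eef_pos: [0.45, -0.0617, 0.0759]
orientation: [-1.57, -0.0, 0.001]
wrist_force: [-0.0, 0.7, -0.0]
opening: 0.004
```

Run:
```python
from h import *
st=env.read_state();print(st['t'],st['eef_pos'],st['orientation'],st['wrist_force'])
s=shot('scene','s5',(200,150,420,300))
s=shot('top','t5',(220,150,420,300))
st=env.read_state();print(st['eef_pos'],st['wrist_force'])
```

```text
6.6 [ 0.44997265 -0.06170267  0.07592133] [-1.56977174e+00 -2.99980621e-04  9.19472357e-04] [-0.01903436  0.66086008 -0.01452924]
[ 0.44921478 -0.06199305  0.07591134] [-0.60952735  0.12437695  0.47005449]
```

View pics/s5.png

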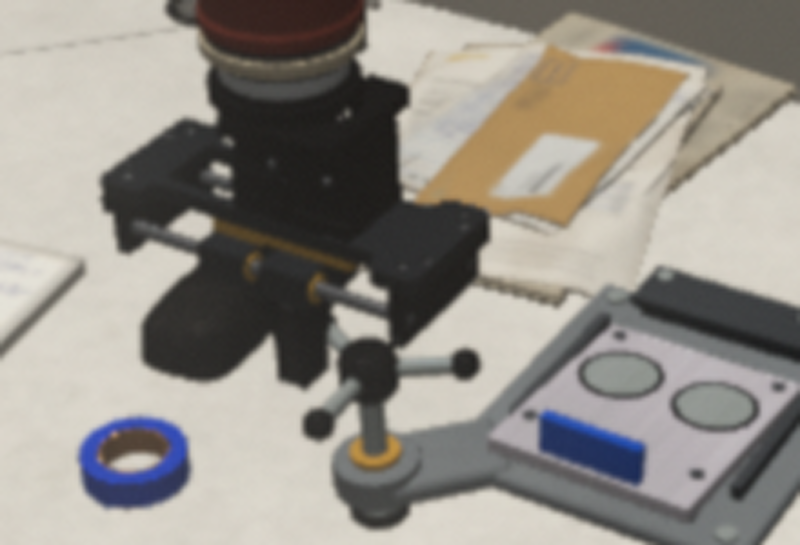

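View pics/t5.png

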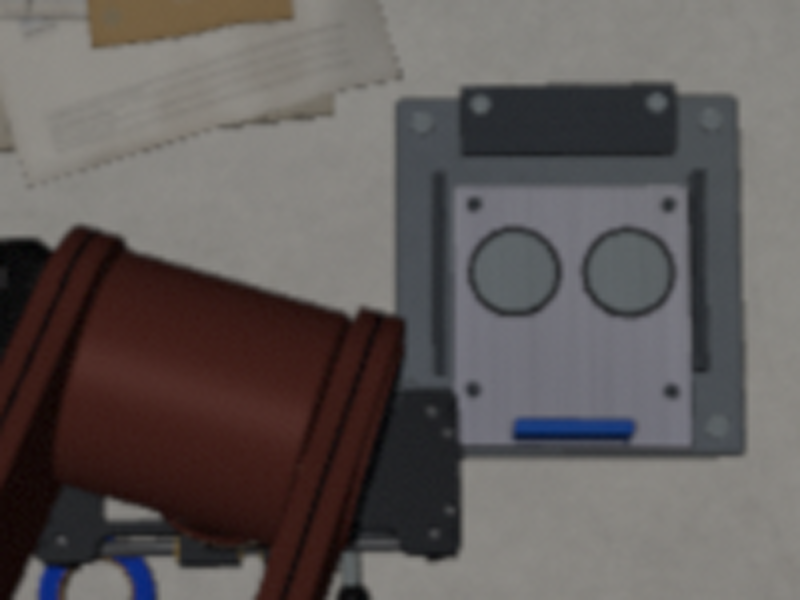

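```bash
cat > lev.py <<'E'
from h import *
np.set_printoptions(precision=4,suppress=True)
def fit(P):
    P=P[np.isfinite(P).all(1)]; A=np.c_[P[:,:2]-[.565,-.215],np.ones(len(P))]; w=np.ones(len(P),bool)
    w=abs(P[:,2]-np.median(P[:,2]))<.02
    for _ in range(8):
        c=np.linalg.lstsq(A[w],P[w,2],rcond=None)[0]; r=P[:,2]-A@c; w=abs(r)<2.5*max(r[w].std(),3e-4)
    return c,r[w].std(),w.sum()
def level(s):
    C=cloud(s); X,Y,Z=C[...,0],C[...,1],C[...,2]; val=s['range_z']>0
    cx,cy=.565,-.2152; a=np.radians(-1.3)
    bx=np.cos(a)*(X-cx)+np.sin(a)*(Y-cy); by=-np.sin(a)*(X-cx)+np.cos(a)*(Y-cy)
    # deck strips
    m=val&(Z>.01)&(Z<.05)&( ((by<-.072)&(by>-.086)&(abs(bx)<.088)) | ((by>.072)&(by<.086)&(bx>-.03)&(bx<.088)) | ((abs(by)<.05)&(bx>.052)&(bx<.055)))
    d=fit(C[m])
    t=val&(abs(Z)<.01)&(X>.40)&(X<.75)&(Y<-.05)&(Y>-.42)&((abs(bx)>.115)|(abs(by)>.11))
    tt=fit(C[t])
    pl=val&(Z<.08)&(abs(by)<.05)&(bx>-.045)&(bx<.03); p=fit(C[pl])
    return d,tt,p
def rep(s):
    d,t,p=level(s); g=d[0]-t[0]
    off=np.array([-.1175,.1147])
    print('deck',d[0],d[1:],'table',t[0],t[1:], 'tilt deg',np.degrees(g[:2]),'corner z',g[:2]@off+g[2], 'center',g[2], 'corner dev',g[:2]@off,'plate',np.degrees((p[0]-t[0])[:2]))
E
python3 - <<'E'
from lev import *
for n in ['t1','t2','t5']: rep(ld(n))
E
```

```text
deck [ 0.0479 -0.0515  0.0363] (np.float64(0.002184266951930629), np.int64(981)) table [0.0003 0.0015 0.0004] (np.float64(0.0022247562424642254), np.int64(14888)) tilt deg [ 2.7251 -3.0373] corner z 0.024247346997358622 center 0.035916224612691935 corner dev -0.011668877615333315 plate [-2.0216 -2.8168]
deck [ 0.0453 -0.0492  0.0364] (np.float64(0.0021653392485435842), np.int64(898)) table [0.0004 0.0013 0.0004] (np.float64(0.0022132927203803005), np.int64(12952)) tilt deg [ 2.5729 -2.8906] corner z 0.024982840205405872 center 0.03604584148948612 corner dev -0.011063001284080247 plate [-1.964  -2.6673]
deck [ 0.0254 -0.0304  0.0362] (np.float64(0.0022393733347306497), np.int64(934)) table [0.0003 0.0012 0.0003] (np.float64(0.0022208038629519763), np.int64(13138)) tilt deg [ 1.4428 -1.8093] corner z 0.02926586799134402 center 0.035846858090588934 corner dev -0.006580990099244914 plate [-3.4368 -1.5217]
```

Request:
move_arm(plan=[{"translation":[0.194,0,-0.043],"twist":[0,0,0]},{"translation":[0.176,0,-0.092],"twist":[0,0,0]},{"translation":[0.146,0,-0.134],"twist":[0,0,0]},{"translation":[0.107,0,-0.167],"twist":[0,0,0]},{"translation":[0.06,0,-0.189],"twist":[0,0,0]},{"translation":[0.009,0,-0.198],"twist":[0,0,0]},{"translation":[-0.043,0,-0.194],"twist":[0,0,0]},{"translation":[-0.092,0,-0.176],"twist":[0,0,0]},{"translation":[-0.134,0,-0.146],"twist":[0,0,0]},{"translation":[-0.167,0,-0.107],"twist":[0,0,0]}])

```text
t: 7.7
eef_pos: [0.462, -0.1357, 0.0766]
orientation: [-1.572, -0.001, -0.002]
wrist_force: [4.1, 2.7, 1.1]
opening: 0.005
```

Request:
move_arm(plan=[{"translation":[-0.189,0,-0.06],"twist":[0,0,0]},{"translation":[-0.198,0,-0.009],"twist":[0,0,0]},{"translation":[-0.194,0,0.043],"twist":[0,0,0]},{"translation":[-0.176,0,0.092],"twist":[0,0,0]},{"translation":[-0.146,0,0.134],"twist":[0,0,0]},{"translation":[-0.107,0,0.167],"twist":[0,0,0]},{"translation":[-0.06,0,0.189],"twist":[0,0,0]},{"translation":[-0.009,0,0.198],"twist":[0,0,0]},{"translation":[0,0,0],"twist":[0,0,0]}])

```text
t: 8.6
eef_pos: [0.407, -0.0954, 0.0758]
orientation: [-1.57, 0.0, 0.003]
wrist_force: [-0.5, 0.0, 0.7]
opening: 0.003
```

Run:
```python
from lev import *
st=env.read_state();print(st['t'],st['eef_pos'],st['orientation'],st['wrist_force'])
s=shot('scene','s6',(200,150,420,300))
for i in range(4):
    s=shot('top','t6%d'%i,(220,150,420,300)); rep(s)
```

```text
8.6 [ 0.407  -0.0954  0.0758] [-1.5698  0.0001  0.0027] [-0.4556  0.0275  0.6671]
deck [ 0.0052 -0.0109  0.0362] (np.float64(0.002305554932741102), np.int64(912)) table [0.0006 0.001  0.0004] (np.float64(0.002200481771266603), np.int64(12818)) tilt deg [ 0.2691 -0.6801] corner z 0.0339418355373665 center 0.035855151619812904 corner dev -0.0019133160824463997 plate [-4.2905 -0.23  ]
deck [ 0.0081 -0.0097  0.0362] (np.float64(0.0022764072509459696), np.int64(917)) table [0.0001 0.001  0.0004] (np.float64(0.002225322027371314), np.int64(12834)) tilt deg [ 0.4574 -0.6152] corner z 0.03370252777683915 center 0.0358720212520278 corner dev -0.002169493475188648 plate [-4.3369 -0.2595]
deck [ 0.0096 -0.0102  0.0362] (np.float64(0.00236194389245461), np.int64(914)) table [0.0004 0.0013 0.0004] (np.float64(0.002214377152931127), np.int64(12838)) tilt deg [ 0.5255 -0.6594] corner z 0.03339356251144407 center 0.035791229245012934 corner dev -0.0023976667335688633 plate [-4.2936 -0.4736]
deck [ 0.0074 -0.0098  0.0362] (np.float64(0.0023480101633537452), np.int64(917)) table [0.0005 0.0013 0.0004] (np.float64(0.002223549088786014), np.int64(12825)) tilt deg [ 0.3956 -0.636 ] corner z 0.03371282215641849 center 0.03579733814962176 corner dev -0.002084515993203267 plate [-4.1419 -0.2659]
```

View pics/s6.png

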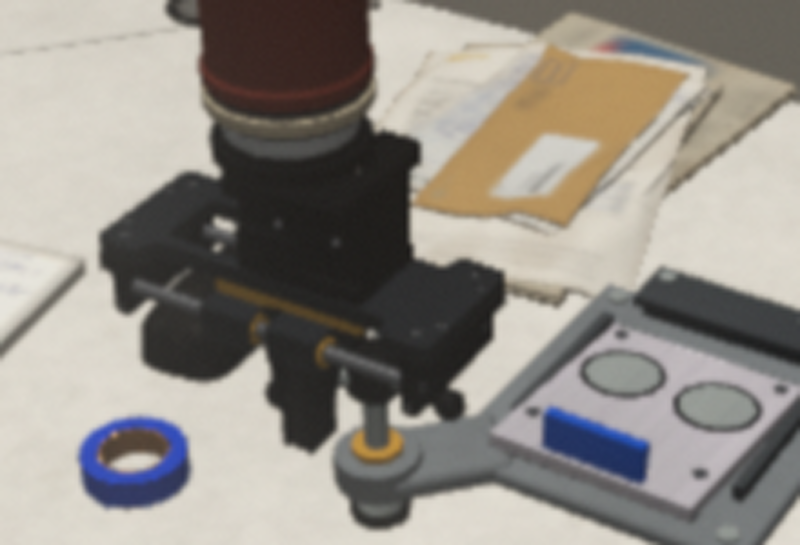

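Request:
move_arm(plan=[{"translation":[0.043,0,0.194],"twist":[0,0,0]},{"translation":[0.092,0,0.176],"twist":[0,0,0]},{"translation":[0.134,0,0.146],"twist":[0,0,0]},{"translation":[0.167,0,0.107],"twist":[0,0,0]},{"translation":[0.189,0,0.06],"twist":[0,0,0]},{"translation":[0,0,0],"twist":[0,0,0]}])

```text
t: 9.45
eef_pos: [0.4401, -0.0619, 0.0761]
orientation: [-1.57, -0.001, 0.001]
wrist_force: [0.1, -1.1, 0.6]
opening: 0.002
```

```bash
cat >> lev.py <<'E'
def many(n,pre):
    out=[]
    for i in range(n):
        s=shot('top',pre+str(i),(220,150,420,300)); d,t,p=level(s); out.append(np.r_[np.degrees(d[0][:2]-t[0][:2]),(d[0]-t[0])[2],np.degrees(p[0][:2]-t[0][:2])])
    o=np.array(out); print('n',n,'deck tilt x,y, z, plate tilt',o.mean(0),'+-',o.std(0)/n**.5)
E
python3 - <<'E'
from lev import *
st=env.read_state();print(st['t'],st['eef_pos'],st['wrist_force'])
many(8,'t7')
st=env.read_state();print(st['t'],st['eef_pos'],st['wrist_force'])
E
```

```text
9.45 [ 0.4401 -0.0619  0.0761] [ 0.1403 -1.1056  0.6153]
n 8 deck tilt x,y, z, plate tilt [ 0.2142 -0.4148  0.0359 -4.5207  0.0092] +- [0.0357 0.0212 0.     0.0509 0.0394]
9.85 [ 0.439  -0.0629  0.0762] [-0.3477 -0.3123  0.5082]
```

Request:
move_arm(plan=[{"translation":[-0.12,0,0],"twist":[0,0,0]},{"translation":[0,-0.4,0],"twist":[0,0,0]},{"translation":[0,-0.7,0],"twist":[0,0,0]},{"translation":[0.6,-0.4,-0.66],"twist":[0,0,0]},{"translation":[0.6,0,-0.66],"twist":[0,0,0]},{"translation":[0.6,0,-0.66],"twist":[0,0,0]},{"translation":[0.6,0,-0.66],"twist":[0,0,0]},{"translation":[0.6,0,-0.66],"twist":[0,0,0]},{"translation":[0.6,0,-0.66],"twist":[0,0,0]},{"translation":[0.6,0.3,-0.66],"twist":[0,0,0]}])

```text
t: 10.85
eef_pos: [0.6452, -0.2961, 0.1387]
orientation: [-1.573, -0.003, -0.003]
wrist_force: [1.7, 0.7, 0.8]
opening: 0.003
```

Run:
```python
from lev import *
s=shot('scene','s8',(250,150,470,315))
s=shot('top','t8',(220,150,420,300))
st=env.read_state();print(st['t'],st['eef_pos'],st['wrist_force'])
for k in 'st': pass
```

```text
10.95 [ 0.6426 -0.2969  0.1297] [-1.6796  1.4961 -1.0976]
```

View pics/s8.png

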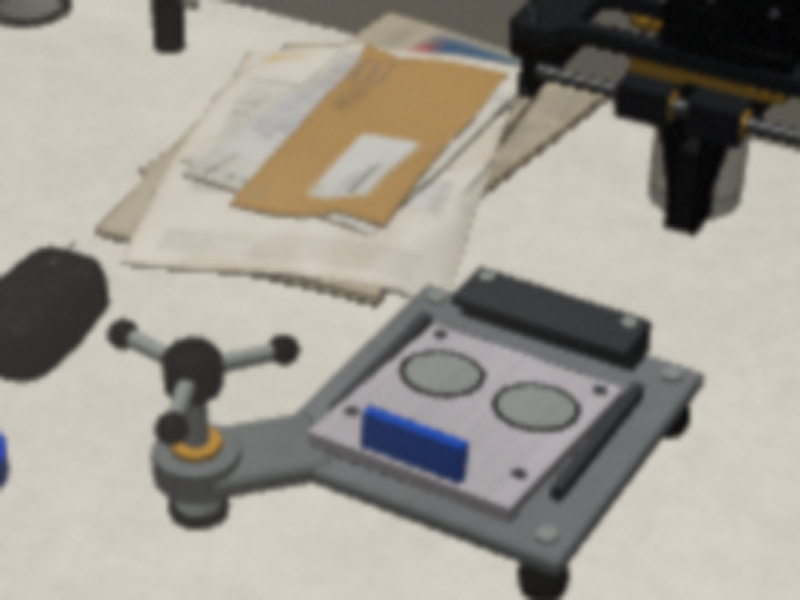

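View pics/t8.png

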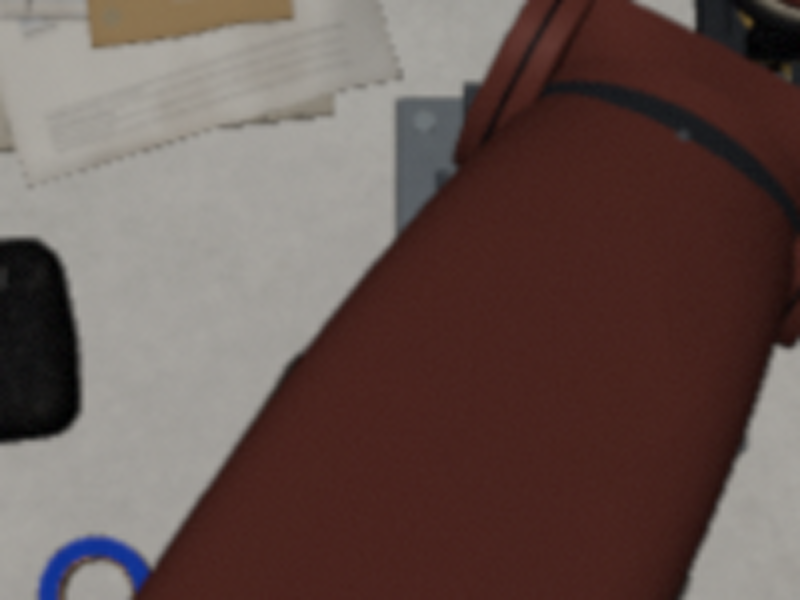

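Request:
move_arm(plan=[{"translation":[0,0.6,0.08],"twist":[0,0,0]},{"translation":[0,0.6,0],"twist":[0,0,0]},{"translation":[0,0.4,0],"twist":[0,0,0]},{"translation":[0,0.1,0],"twist":[0,0,0]},{"translation":[0,0,0],"twist":[0,0,0]},{"translation":[0,0,0],"twist":[0,0,0]}])

```text
t: 11.55
eef_pos: [0.6439, -0.2902, 0.0531]
orientation: [-1.572, -0.002, -0.001]
wrist_force: [0.1, -0.3, 1.0]
opening: 0.005
```

Request:
move_arm(plan=[{"translation":[0,0.2,0],"twist":[0,0,0]},{"translation":[0,0.04,0],"twist":[0,0,0]},{"translation":[0,0.02,0],"twist":[0,0,0]},{"translation":[0,0,0],"twist":[0,0,0]}])

```text
t: 11.95
eef_pos: [0.6431, -0.2897, 0.0381]
orientation: [-1.571, 0.0, 0.0]
wrist_force: [0.8, -0.0, 0.5]
opening: 0.006
```

Request:
move_arm(plan=[{"translation":[0,0.02,0],"twist":[0,0,0]},{"translation":[0,0,0],"twist":[0,0,0]}])

```text
t: 12.15
eef_pos: [0.6432, -0.2898, 0.0372]
orientation: [-1.571, -0.0, 0.0]
wrist_force: [0.5, -0.4, -0.2]
opening: 0.003
```

Request:
move_arm(plan=[{"translation":[0,0.02,0],"twist":[0,0,0]},{"translation":[0,0,0],"twist":[0,0,0]}])

```text
t: 12.35
eef_pos: [0.6434, -0.2899, 0.0366]
orientation: [-1.571, -0.0, -0.0]
wrist_force: [0.2, -0.2, 2.8]
opening: 0.004
```

Request:
move_arm(plan=[{"translation":[0,0.01,0],"twist":[0,0,0]},{"translation":[0,0,0],"twist":[0,0,0]}])

```text
t: 12.55
eef_pos: [0.6434, -0.2899, 0.0366]
orientation: [-1.571, -0.0, -0.0]
wrist_force: [-2.1, 1.3, 5.1]
opening: 0.003
```

Request:
move_arm(plan=[{"translation":[0,0.01,0],"twist":[0,0,0]},{"translation":[0,0,0],"twist":[0,0,0]}])

```text
t: 12.75
eef_pos: [0.6435, -0.2899, 0.0364]
orientation: [-1.571, -0.001, -0.0]
wrist_force: [-2.4, 2.0, 7.3]
opening: 0.003
```

Request:
move_arm(plan=[{"translation":[0,0.015,0],"twist":[0,0,0]},{"translation":[0,0,0],"twist":[0,0,0]}])

```text
t: 12.95
eef_pos: [0.6435, -0.2899, 0.0364]
orientation: [-1.571, -0.001, -0.0]
wrist_force: [-4.1, 2.7, 10.4]
opening: 0.007
```

Request:
move_arm(plan=[{"translation":[0,0.02,0],"twist":[0,0,0]},{"translation":[0,0,0],"twist":[0,0,0]}])

```text
t: 13.15
eef_pos: [0.6435, -0.29, 0.0364]
orientation: [-1.571, -0.001, -0.0]
wrist_force: [-7.5, 3.5, 14.9]
opening: 0.007
```

Request:
move_arm(plan=[{"translation":[0,0.02,0],"twist":[0,0,0]},{"translation":[0,0,0],"twist":[0,0,0]}])

```text
t: 13.35
eef_pos: [0.6435, -0.29, 0.0363]
orientation: [-1.571, -0.001, 0.0]
wrist_force: [-8.6, 4.8, 19.7]
opening: 0.008
```

Request:
move_arm(plan=[{"translation":[0,-0.1,0],"twist":[0,0,0]},{"translation":[0,0,0],"twist":[0,0,0]},{"translation":[0,0,0],"twist":[0,0,0]}])

```text
t: 13.65
eef_pos: [0.6431, -0.2897, 0.0371]
orientation: [-1.571, -0.0, 0.0]
wrist_force: [-0.4, -0.9, -0.9]
opening: 0.005
```

Run:
```python
from lev import *
o=[]
for i in range(4):
    env.snapshot('scene'); st=env.read_state(); o.append(np.r_[st['eef_pos'],st['wrist_force']])
print(np.array(o).round(5))
```

```text
[[ 0.6429 -0.2896  0.0367  0.4748  0.3138 -0.1664]
 [ 0.6429 -0.2896  0.0366 -0.6217 -0.0174  0.7172]
 [ 0.6429 -0.2896  0.0367 -0.2199 -0.0222  0.5516]
 [ 0.6429 -0.2896  0.0367 -0.4478 -0.8756 -0.2714]]
```

Request:
move_arm(plan=[{"translation":[0,0.006,0],"twist":[0,0,0]},{"translation":[0,0,0],"twist":[0,0,0]}])

```text
t: 14.05
eef_pos: [0.643, -0.2897, 0.0368]
orientation: [-1.571, 0.0, 0.0]
wrist_force: [0.4, -0.7, -0.8]
opening: 0.007
```

Request:
move_arm(plan=[{"translation":[0,0.006,0],"twist":[0,0,0]},{"translation":[0,0,0],"twist":[0,0,0]}])

```text
t: 14.25
eef_pos: [0.6432, -0.2898, 0.0367]
orientation: [-1.571, -0.0, 0.0]
wrist_force: [-0.5, -1.4, -0.5]
opening: 0.007
```

Request:
move_arm(plan=[{"translation":[0,0.006,0],"twist":[0,0,0]},{"translation":[0,0,0],"twist":[0,0,0]}])

```text
t: 14.45
eef_pos: [0.6432, -0.2898, 0.0367]
orientation: [-1.571, -0.0, 0.0]
wrist_force: [0.5, -0.6, 1.0]
opening: 0.003
```

Request:
move_arm(plan=[{"translation":[0,0.006,0],"twist":[0,0,0]},{"translation":[0,0,0],"twist":[0,0,0]}])

```text
t: 14.65
eef_pos: [0.6432, -0.2898, 0.0366]
orientation: [-1.571, -0.0, 0.0]
wrist_force: [-1.3, 0.6, 2.8]
opening: 0.003
```

Request:
move_arm(plan=[{"translation":[0,-0.4,0],"twist":[0,0,0]},{"translation":[0,-0.2,0.4],"twist":[0,0,0]},{"translation":[0.03,0,0.8],"twist":[0,0,0]},{"translation":[0.03,0,0.8],"twist":[0,0,0]},{"translation":[0,0,0.6],"twist":[0,0,0]},{"translation":[0,0,0.36],"twist":[0,0,0]},{"translation":[0,0.4,0],"twist":[0,0,0]},{"translation":[0,0.14,0],"twist":[0,0,0]},{"translation":[0,0,0],"twist":[0,0,0]},{"translation":[0,0,0],"twist":[0,0,0]}])

```text
t: 15.65
eef_pos: [0.6461, -0.1423, 0.0393]
orientation: [-1.571, 0.001, -0.0]
wrist_force: [0.2, -0.3, -0.8]
opening: 0.003
```

Request:
move_arm(plan=[{"translation":[0,0.04,0],"twist":[0,0,0]},{"translation":[0,0,0],"twist":[0,0,0]}])

```text
t: 15.85
eef_pos: [0.6464, -0.1424, 0.0377]
orientation: [-1.571, -0.0, -0.001]
wrist_force: [-0.3, -0.1, -0.4]
opening: 0.005
```

Request:
move_arm(plan=[{"translation":[0,0.01,0],"twist":[0,0,0]},{"translation":[0,0,0],"twist":[0,0,0]}])

```text
t: 16.05
eef_pos: [0.6462, -0.142, 0.0369]
orientation: [-1.571, -0.0, -0.0]
wrist_force: [-0.0, -0.0, -0.6]
opening: 0.007
```

Request:
move_arm(plan=[{"translation":[0,0.01,0],"twist":[0,0,0]},{"translation":[0,0,0],"twist":[0,0,0]}])

```text
t: 16.25
eef_pos: [0.6463, -0.1419, 0.0364]
orientation: [-1.571, -0.0, -0.0]
wrist_force: [0.4, -0.2, 1.7]
opening: 0.006
```

Request:
move_arm(plan=[{"translation":[0,0.01,0],"twist":[0,0,0]},{"translation":[0,0,0],"twist":[0,0,0]}])

```text
t: 16.45
eef_pos: [0.6463, -0.1418, 0.0364]
orientation: [-1.571, -0.0, 0.0]
wrist_force: [-1.2, 0.5, 5.1]
opening: 0.003
```

Request:
move_arm(plan=[{"translation":[0,0.02,0],"twist":[0,0,0]},{"translation":[0,0,0],"twist":[0,0,0]}])

```text
t: 16.65
eef_pos: [0.6463, -0.1419, 0.0363]
orientation: [-1.571, -0.0, 0.0]
wrist_force: [-4.5, 1.2, 10.5]
opening: 0.003
```

Request:
move_arm(plan=[{"translation":[0,0.02,0],"twist":[0,0,0]},{"translation":[0,0,0],"twist":[0,0,0]}])

```text
t: 16.85
eef_pos: [0.6464, -0.1419, 0.0363]
orientation: [-1.571, -0.0, 0.0]
wrist_force: [-7.6, 2.2, 16.0]
opening: 0.008
```

Request:
move_arm(plan=[{"translation":[0,-0.5,0],"twist":[0,0,0]},{"translation":[0,-0.9,0],"twist":[0,0,0]},{"translation":[-0.4,-0.7,0.14],"twist":[0,0,0]},{"translation":[-0.75,-0.2,0.26],"twist":[0,0,0]},{"translation":[-0.75,0,0.26],"twist":[0,0,0]},{"translation":[-0.75,0,0.26],"twist":[0,0,0]},{"translation":[-0.75,0,0.26],"twist":[0,0,0]},{"translation":[-0.6,0,0.21],"twist":[0,0,0]},{"translation":[-0.33,0,0.13],"twist":[0,0,0]},{"translation":[0,0,0],"twist":[0,0,0]}])

```text
t: 17.85
eef_pos: [0.4279, -0.0649, 0.1484]
orientation: [-1.57, -0.0, 0.001]
wrist_force: [0.9, -0.5, -0.1]
opening: 0.004
```

Run:
```python
from lev import *
s=shot('scene','s9',(200,150,420,315))
many(5,'t9')
st=env.read_state();print(st['t'],st['eef_pos'],st['wrist_force'])
```

```text
n 5 deck tilt x,y, z, plate tilt [ 0.0707 -0.3826  0.036  -4.6469  0.0192] +- [0.0404 0.0323 0.     0.034  0.033 ]
18.15 [ 0.4304 -0.0662  0.1488] [-0.4818 -0.032  -0.4645]
```

View pics/s9.png

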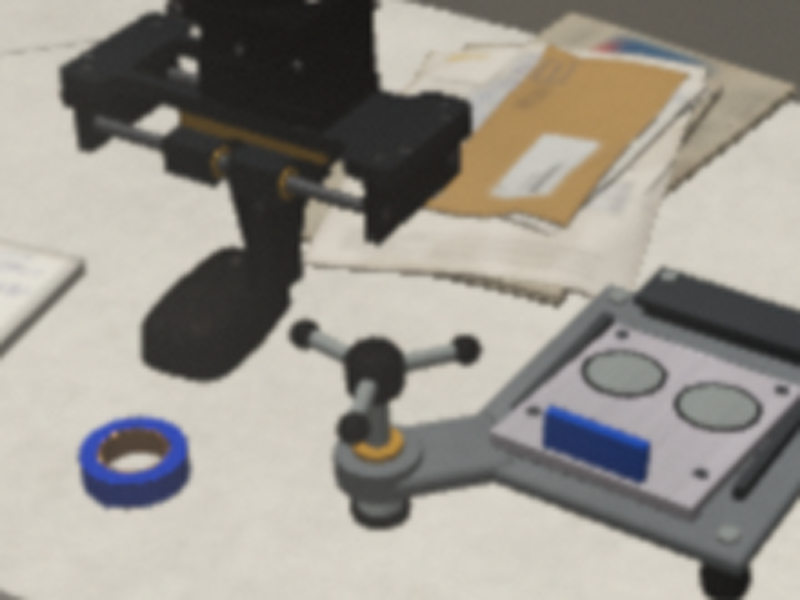

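```bash
cat > ang.py <<'E'
from h import *
def angs(s,pts,box,k):
    hub=np.array([.4478,-.1005])
    for b in pts:
        p=onz(s,px(*b,box=box,k=k),.095); d=p[:2]-hub; print(p.round(4),round(np.hypot(*d),4),round(np.degrees(np.arctan2(d[1],d[0])),1))
E
python3 - <<'E'
from ang import *
angs(ld('s9'),[(304,333),(465,349),(352,427),(374,370)],(200,150),800/220)
E
```

```text
[ 0.4623 -0.0553  0.095 ] 0.0475 72.2
[ 0.4926 -0.1366  0.095 ] 0.0575 -38.8
[ 0.4072 -0.1219  0.095 ] 0.0459 -152.2
[ 0.453  -0.1054  0.095 ] 0.0072 -42.9
```

Request:
move_arm(plan=[{"translation":[0,0.5,0],"twist":[0,0,0]},{"translation":[0,0.6,0],"twist":[0,0,0]},{"translation":[0,0.36,0],"twist":[0,0,0]},{"translation":[0,0,0],"twist":[0,0,0]},{"translation":[0,0,0],"twist":[0,0,0]}])

```text
t: 18.65
eef_pos: [0.4299, -0.0659, 0.0758]
orientation: [-1.571, 0.001, 0.001]
wrist_force: [0.0, 0.3, -0.2]
opening: 0.005
```

Request:
move_arm(plan=[{"translation":[0.15,0,0],"twist":[0,0,0]},{"translation":[0.08,0,0],"twist":[0,0,0]},{"translation":[0.06,0,0],"twist":[0,0,0]},{"translation":[0.06,0,0],"twist":[0,0,0]},{"translation":[0.06,0,0],"twist":[0,0,0]},{"translation":[0.05,0,0],"twist":[0,0,0]},{"translation":[0.05,0,0],"twist":[0,0,0]},{"translation":[0.04,0,0],"twist":[0,0,0]},{"translation":[0,0,0],"twist":[0,0,0]},{"translation":[0,0,0],"twist":[0,0,0]}])

```text
t: 19.65
eef_pos: [0.4572, -0.0657, 0.0757]
orientation: [-1.571, -0.0, 0.0]
wrist_force: [-1.1, -0.6, -0.3]
opening: 0.006
```

Run:
```python
from lev import *
s=shot('scene','s10',(200,150,420,315))
st=env.read_state();print(st['t'],st['eef_pos'],st['wrist_force'])
```

```text
19.7 [ 0.4572 -0.0657  0.0757] [-1.1437  0.0056  0.029 ]
```

View pics/s10.png

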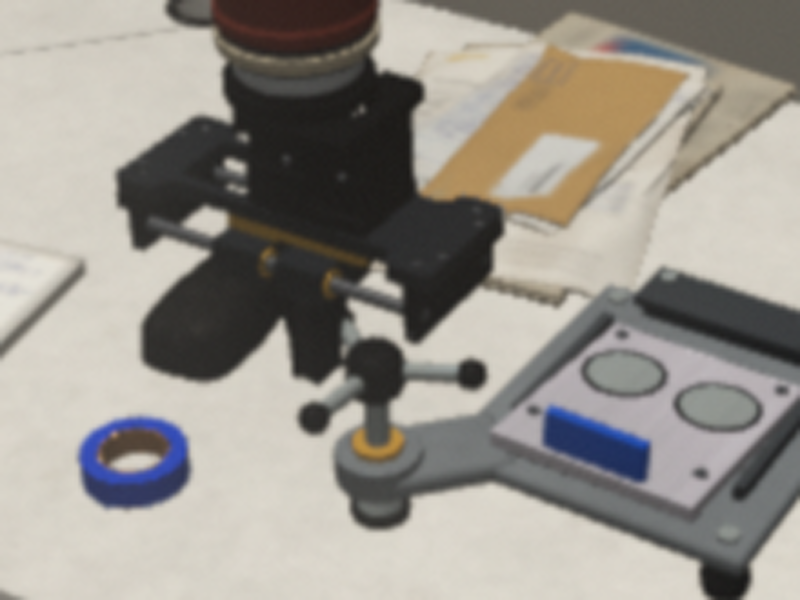

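Run:
```python
from h import *
for n,pts in (('s9',[(465,349),(352,427),(374,370)]),('s10',[(471,374),(315,417),(375,370)])):
    s=ld(n); q=[onz(s,px(*b,box=(200,150),k=800/220),.095) for b in pts]
    for p in q[:2]:
        d=p-q[2]; print(n,p,np.hypot(*d[:2]),np.degrees(np.arctan2(d[1],d[0])))
```

```text
s9 [ 0.49258629 -0.13657015  0.095     ] 0.050375331213341284 -38.26997637418309
s9 [ 0.40720696 -0.12188585  0.095     ] 0.04871498046971022 -160.1813259209421
s10 [ 0.47514262 -0.15052582  0.095     ] 0.049761545636755465 -63.9575079094422
s10 [ 0.40474536 -0.10136215  0.095     ] 0.048753989385401784 174.7577716033704
```

Request:
move_arm(plan=[{"translation":[-0.15,0,0],"twist":[0,0,0]},{"translation":[0,-0.5,0],"twist":[0,0,0]},{"translation":[0,-0.8,0],"twist":[0,0,0]},{"translation":[0.1,-0.2,-0.5],"twist":[0,0,0]},{"translation":[0.1,0,-0.8],"twist":[0,0,0]},{"translation":[0.15,0,-0.9],"twist":[0,0,0]},{"translation":[0.15,0,-0.9],"twist":[0,0,0]},{"translation":[0.1,0,-0.8],"twist":[0,0,0]},{"translation":[0.07,0,-0.5],"twist":[0,0,0]},{"translation":[0,0,-0.2],"twist":[0,0,0]}])

```text
t: 20.7
eef_pos: [0.4831, -0.2984, 0.151]
orientation: [-1.572, 0.001, -0.003]
wrist_force: [-0.3, 0.8, 0.1]
opening: 0.003
```

Request:
move_arm(plan=[{"translation":[0,0.6,0],"twist":[0,0,0]},{"translation":[0,0.8,0],"twist":[0,0,0]},{"translation":[0,0.6,0],"twist":[0,0,0]},{"translation":[0,0.2,0],"twist":[0,0,0]},{"translation":[0,0,0],"twist":[0,0,0]},{"translation":[0,0,0],"twist":[0,0,0]}])

```text
t: 21.3
eef_pos: [0.4841, -0.2961, 0.0423]
orientation: [-1.572, -0.002, -0.001]
wrist_force: [-0.2, -0.1, 0.2]
opening: 0.006
```

Request:
move_arm(plan=[{"translation":[0,0.07,0],"twist":[0,0,0]},{"translation":[0,0.0,0],"twist":[0,0,0]},{"translation":[0,0,0],"twist":[0,0,0]}])

```text
t: 21.6
eef_pos: [0.4837, -0.2962, 0.0382]
orientation: [-1.572, -0.001, -0.001]
wrist_force: [-0.6, -0.0, -0.4]
opening: 0.008
```

Request:
move_arm(plan=[{"translation":[0,0.01,0],"twist":[0,0,0]},{"translation":[0,0,0],"twist":[0,0,0]}])

```text
t: 21.8
eef_pos: [0.4833, -0.2959, 0.037]
orientation: [-1.571, -0.0, -0.0]
wrist_force: [-1.0, -0.1, -0.6]
opening: 0.007
```

Request:
move_arm(plan=[{"translation":[0,0.01,0],"twist":[0,0,0]},{"translation":[0,0,0],"twist":[0,0,0]}])

```text
t: 22.0
eef_pos: [0.4833, -0.2959, 0.0364]
orientation: [-1.571, -0.0, 0.0]
wrist_force: [-1.5, 0.8, 1.1]
opening: -0.0
```

Request:
move_arm(plan=[{"translation":[0,0.01,0],"twist":[0,0,0]},{"translation":[0,0,0],"twist":[0,0,0]}])

```text
t: 22.2
eef_pos: [0.4833, -0.2959, 0.0364]
orientation: [-1.571, -0.0, 0.0]
wrist_force: [-1.9, 1.6, 5.6]
opening: 0.007
```

Request:
move_arm(plan=[{"translation":[0,0.02,0],"twist":[0,0,0]},{"translation":[0,0,0],"twist":[0,0,0]}])

```text
t: 22.4
eef_pos: [0.4833, -0.2959, 0.0363]
orientation: [-1.571, -0.0, 0.001]
wrist_force: [-4.5, 3.8, 12.5]
opening: 0.006
```

Request:
move_arm(plan=[{"translation":[0,0.02,0],"twist":[0,0,0]},{"translation":[0,0,0],"twist":[0,0,0]}])

```text
t: 22.6
eef_pos: [0.4833, -0.2959, 0.0363]
orientation: [-1.571, -0.0, 0.001]
wrist_force: [-7.6, 5.5, 20.0]
opening: 0.004
```

Request:
move_arm(plan=[{"translation":[0,-0.4,0],"twist":[0,0,0]},{"translation":[0.4,-0.2,0],"twist":[0,0,0]},{"translation":[0.8,0,0.1],"twist":[0,0,0]},{"translation":[0.9,0,0],"twist":[0,0,0]},{"translation":[0.7,0,0],"twist":[0,0,0]},{"translation":[0.4,0,0],"twist":[0,0,0]},{"translation":[0,0.35,0],"twist":[0,0,0]},{"translation":[0,0.14,0],"twist":[0,0,0]},{"translation":[0,0,0],"twist":[0,0,0]},{"translation":[0,0,0],"twist":[0,0,0]}])

```text
t: 23.6
eef_pos: [0.6411, -0.2905, 0.0377]
orientation: [-1.569, 0.003, 0.002]
wrist_force: [-0.5, -0.9, -0.5]
opening: 0.006
```

Request:
move_arm(plan=[{"translation":[0,0.015,0],"twist":[0,0,0]},{"translation":[0,0,0],"twist":[0,0,0]}])

```text
t: 23.8
eef_pos: [0.6422, -0.2908, 0.038]
orientation: [-1.57, 0.001, 0.0]
wrist_force: [0.1, -0.1, -0.1]
opening: 0.006
```

Request:
move_arm(plan=[{"translation":[0,0.01,0],"twist":[0,0,0]},{"translation":[0,0,0],"twist":[0,0,0]}])

```text
t: 24.0
eef_pos: [0.643, -0.2908, 0.038]
orientation: [-1.571, -0.0, 0.0]
wrist_force: [0.1, 0.0, 0.0]
opening: 0.006
```

Request:
move_arm(plan=[{"translation":[0,0.01,0],"twist":[0,0,0]},{"translation":[0,0,0],"twist":[0,0,0]}])

```text
t: 24.2
eef_pos: [0.6432, -0.2907, 0.0375]
orientation: [-1.571, -0.0, 0.0]
wrist_force: [-0.3, 0.3, -0.1]
opening: 0.006
```

Request:
move_arm(plan=[{"translation":[0,0.01,0],"twist":[0,0,0]},{"translation":[0,0,0],"twist":[0,0,0]}])

```text
t: 24.4
eef_pos: [0.6432, -0.2907, 0.0369]
orientation: [-1.571, -0.0, 0.0]
wrist_force: [0.0, 0.8, 0.7]
opening: 0.004
```

Request:
move_arm(plan=[{"translation":[0,0.02,0],"twist":[0,0,0]},{"translation":[0,0,0],"twist":[0,0,0]}])

```text
t: 24.6
eef_pos: [0.6433, -0.2908, 0.0364]
orientation: [-1.571, -0.0, -0.0]
wrist_force: [-1.3, 0.9, 2.9]
opening: 0.004
```

Request:
move_arm(plan=[{"translation":[0,0.02,0],"twist":[0,0,0]},{"translation":[0,0,0],"twist":[0,0,0]}])

```text
t: 24.8
eef_pos: [0.6434, -0.2909, 0.0364]
orientation: [-1.571, -0.0, 0.0]
wrist_force: [-3.3, 2.0, 8.3]
opening: 0.007
```

Request:
move_arm(plan=[{"translation":[0,-0.4,0],"twist":[0,0,0]},{"translation":[0,-0.2,0.4],"twist":[0,0,0]},{"translation":[0.03,0,0.8],"twist":[0,0,0]},{"translation":[0.03,0,0.8],"twist":[0,0,0]},{"translation":[0,0,0.6],"twist":[0,0,0]},{"translation":[0,0,0.37],"twist":[0,0,0]},{"translation":[0,0.4,0],"twist":[0,0,0]},{"translation":[0,0.14,0],"twist":[0,0,0]},{"translation":[0,0,0],"twist":[0,0,0]},{"translation":[0,0,0],"twist":[0,0,0]}])

```text
t: 25.8
eef_pos: [0.646, -0.1426, 0.0379]
orientation: [-1.571, 0.001, -0.0]
wrist_force: [1.1, -0.1, -0.2]
opening: 0.003
```

Request:
move_arm(plan=[{"translation":[0,0.01,0],"twist":[0,0,0]},{"translation":[0,0,0],"twist":[0,0,0]}])

```text
t: 26.0
eef_pos: [0.6461, -0.1428, 0.0375]
orientation: [-1.571, 0.0, -0.0]
wrist_force: [0.1, 0.0, -0.6]
opening: 0.002
```

Request:
move_arm(plan=[{"translation":[0,0.01,0],"twist":[0,0,0]},{"translation":[0,0,0],"twist":[0,0,0]}])

```text
t: 26.2
eef_pos: [0.6461, -0.1424, 0.0369]
orientation: [-1.571, 0.0, 0.0]
wrist_force: [-0.6, 0.7, -0.3]
opening: 0.003
```

Request:
move_arm(plan=[{"translation":[0,0.01,0],"twist":[0,0,0]},{"translation":[0,0,0],"twist":[0,0,0]}])

```text
t: 26.4
eef_pos: [0.6461, -0.1423, 0.0365]
orientation: [-1.571, -0.0, 0.0]
wrist_force: [1.4, -0.6, -0.2]
opening: 0.005
```

Request:
move_arm(plan=[{"translation":[0,0.02,0],"twist":[0,0,0]},{"translation":[0,0,0],"twist":[0,0,0]}])

```text
t: 26.6
eef_pos: [0.6462, -0.1423, 0.0364]
orientation: [-1.571, -0.0, 0.0]
wrist_force: [-3.0, -0.5, 5.9]
opening: 0.004
```

Request:
move_arm(plan=[{"translation":[0,0.02,0],"twist":[0,0,0]},{"translation":[0,0,0],"twist":[0,0,0]}])

```text
t: 26.8
eef_pos: [0.6462, -0.1423, 0.0364]
orientation: [-1.571, -0.0, 0.0]
wrist_force: [-5.1, 1.0, 10.9]
opening: 0.004
```

Request:
move_arm(plan=[{"translation":[0,0.02,0],"twist":[0,0,0]},{"translation":[0,0,0],"twist":[0,0,0]}])

```text
t: 27.0
eef_pos: [0.6463, -0.1423, 0.0363]
orientation: [-1.571, -0.0, 0.001]
wrist_force: [-7.3, 1.9, 16.6]
opening: 0.002
```

Request:
move_arm(plan=[{"translation":[0,-0.5,0],"twist":[0,0,0]},{"translation":[0,-0.9,0],"twist":[0,0,0]},{"translation":[-0.4,-0.6,-0.15],"twist":[0,0,0]},{"translation":[-0.75,-0.1,-0.28],"twist":[0,0,0]},{"translation":[-0.75,0,-0.28],"twist":[0,0,0]},{"translation":[-0.75,0,-0.28],"twist":[0,0,0]},{"translation":[-0.75,0,-0.28],"twist":[0,0,0]},{"translation":[-0.5,0,-0.2],"twist":[0,0,0]},{"translation":[-0.22,0,0],"twist":[0,0,0]},{"translation":[0,0,0],"twist":[0,0,0]}])

```text
t: 28.0
eef_pos: [0.4394, -0.2158, 0.1386]
orientation: [-1.571, 0.001, -0.001]
wrist_force: [0.3, -0.0, -0.3]
opening: 0.006
```

Request:
move_arm(plan=[{"translation":[0,0.6,0],"twist":[0,0,0]},{"translation":[0,0.6,0],"twist":[0,0,0]},{"translation":[0,0.3,0],"twist":[0,0,0]},{"translation":[0,0,0],"twist":[0,0,0]},{"translation":[0,0,0],"twist":[0,0,0]}])

```text
t: 28.5
eef_pos: [0.4411, -0.2155, 0.0638]
orientation: [-1.571, -0.001, 0.001]
wrist_force: [-0.0, -0.5, 0.0]
opening: 0.004
```

Run:
```python
from lev import *
s=shot('scene','s11',(280,180,480,330))
st=env.read_state();print(st['t'],st['eef_pos'],st['wrist_force'])
```

```text
28.55 [ 0.4416 -0.216   0.0645] [ 0.3682  0.2014 -0.0318]
```

View pics/s11.png

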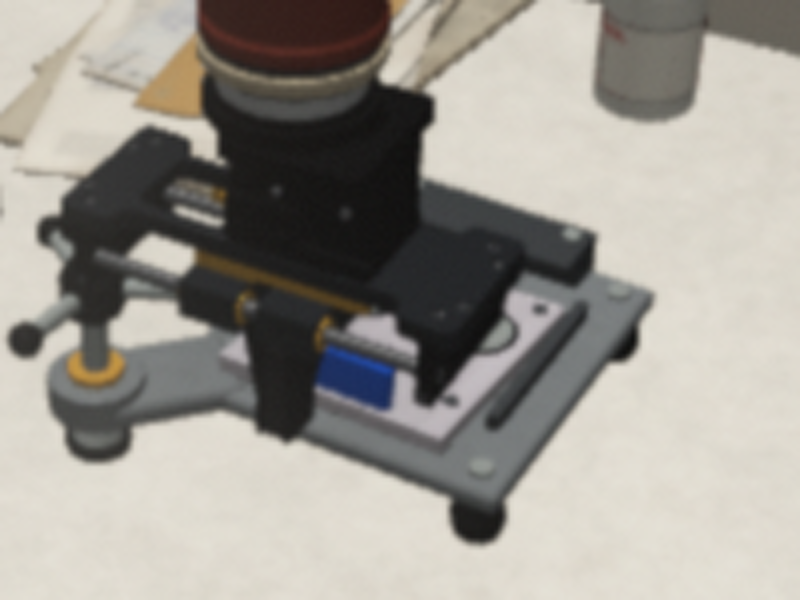

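Request:
move_arm(plan=[{"translation":[0.2,0.02,0],"twist":[0,0,0]},{"translation":[0.15,0,0],"twist":[0,0,0]},{"translation":[0.08,0,0],"twist":[0,0,0]},{"translation":[0.06,0,0],"twist":[0,0,0]},{"translation":[0.06,0,0],"twist":[0,0,0]},{"translation":[0.06,0,0],"twist":[0,0,0]},{"translation":[0.06,0,0],"twist":[0,0,0]},{"translation":[0.06,0,0],"twist":[0,0,0]}])

```text
t: 29.35
eef_pos: [0.4764, -0.2156, 0.0621]
orientation: [-1.57, 0.001, 0.001]
wrist_force: [-1.6, 0.6, -1.4]
opening: 0.004
```

Request:
move_arm(plan=[{"translation":[0.06,0,0],"twist":[0,0,0]},{"translation":[0.06,0,0],"twist":[0,0,0]},{"translation":[0.05,0,0],"twist":[0,0,0]},{"translation":[0.04,0,0],"twist":[0,0,0]}])

```text
t: 29.75
eef_pos: [0.4873, -0.2158, 0.0624]
orientation: [-1.571, -0.0, 0.0]
wrist_force: [-1.7, -0.9, -0.6]
opening: 0.006
```

Run:
```python
from lev import *
s=shot('scene','s12',(280,180,480,330))
st=env.read_state();print(st['t'],st['eef_pos'],st['wrist_force'])
```

```text
29.8 [ 0.4876 -0.2158  0.0625] [-1.7675  0.5277 -1.7166]
```

View pics/s12.png

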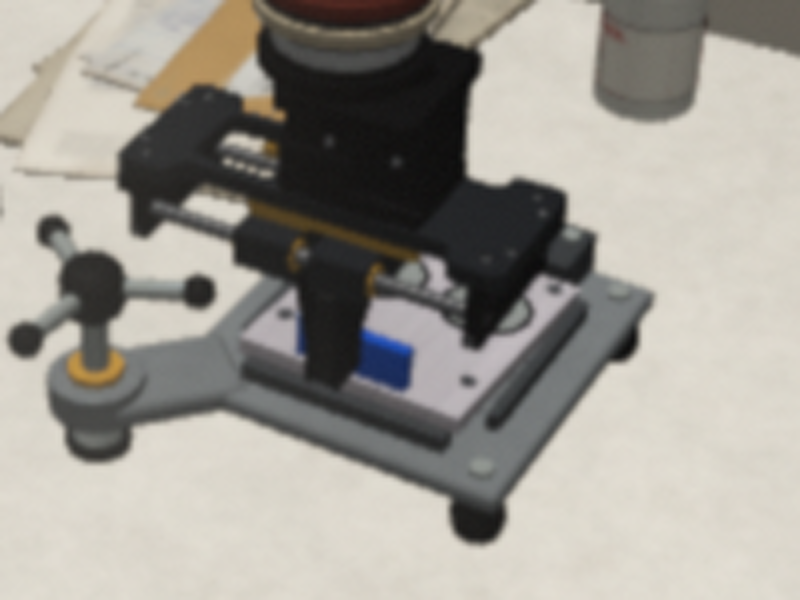

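Request:
move_arm(plan=[{"translation":[0.03,0,0],"twist":[0,0,0]},{"translation":[0.03,0,0],"twist":[0,0,0]},{"translation":[0.03,0,0],"twist":[0,0,0]},{"translation":[0,0,0],"twist":[0,0,0]}])

```text
t: 30.2
eef_pos: [0.492, -0.2159, 0.0626]
orientation: [-1.571, -0.0, -0.0]
wrist_force: [-0.9, 0.3, -0.0]
opening: 0.005
```

Run:
```python
from lev import *
s=shot('scene','s13',(280,180,480,330))
st=env.read_state();print(st['t'],st['eef_pos'],st['wrist_force'])
```

```text
30.25 [ 0.4919 -0.2158  0.0626] [-0.6986  0.9296 -1.7707]
```

View pics/s13.png

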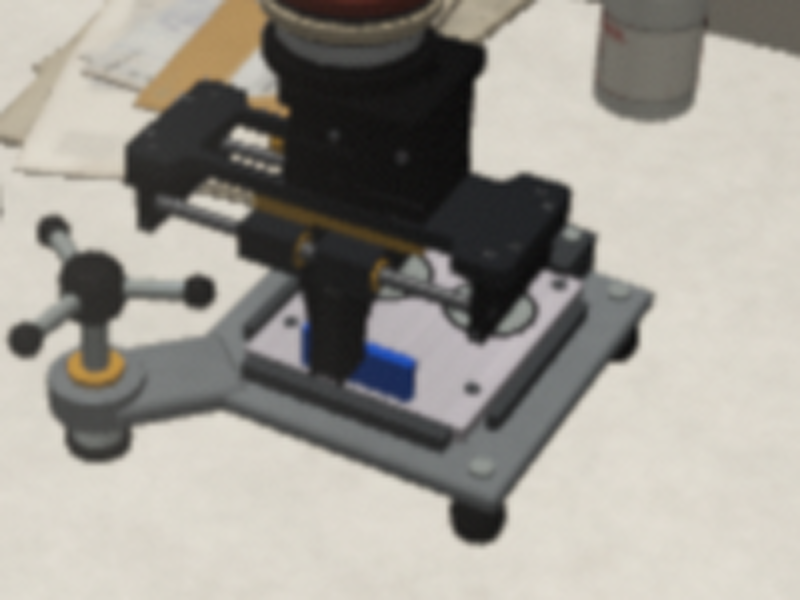

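Request:
move_arm(plan=[{"translation":[-0.3,0,0],"twist":[0,0,0]},{"translation":[-0.3,-0.3,0],"twist":[0,0,0]},{"translation":[0,-0.9,0],"twist":[0,0,0]},{"translation":[0,-0.9,0],"twist":[0,0,0]},{"translation":[-0.2,-0.5,0.8],"twist":[0,0,0]},{"translation":[-0.2,0,0.9],"twist":[0,0,0]},{"translation":[-0.2,0,0.9],"twist":[0,0,0]},{"translation":[-0.2,0,0.9],"twist":[0,0,0]},{"translation":[0,0,0.9],"twist":[0,0,0]},{"translation":[0,0,0.9],"twist":[0,0,0]}])

```text
t: 31.25
eef_pos: [0.4218, 0.0509, 0.1934]
orientation: [-1.571, -0.002, -0.003]
wrist_force: [1.0, -0.3, 0.4]
opening: 0.006
```

Request:
move_arm(plan=[{"translation":[0,0,0.9],"twist":[0,0,0]},{"translation":[0,0,0.9],"twist":[0,0,0]},{"translation":[0,0,0.6],"twist":[0,0,0]},{"translation":[0,0,0],"twist":[0,0,0]}])

```text
t: 31.65
eef_pos: [0.4216, 0.1726, 0.1931]
orientation: [-1.569, -0.005, 0.002]
wrist_force: [-0.5, -0.7, 0.2]
opening: 0.009
```

Run:
```python
from lev import *
s=shot('scene','s14',(250,180,470,330))
many(6,'tE')
s=ld('tE0'); C=cloud(s)
im=s['img'][150:310,220:430,::-1]; cv2.imwrite('pics/tEz.png',cv2.resize(im,None,fx=3.75,fy=3.75,interpolation=cv2.INTER_CUBIC))
st=env.read_state();print(st['t'],st['eef_pos'],st['wrist_force'])
```

```text
n 6 deck tilt x,y, z, plate tilt [ 0.0545 -0.355   0.0359  0.4663 -0.0144] +- [0.0296 0.029  0.     0.0573 0.044 ]
32.0 [0.4219 0.1682 0.1926] [ 0.7762 -0.4678 -0.4338]
```

View pics/s14.png

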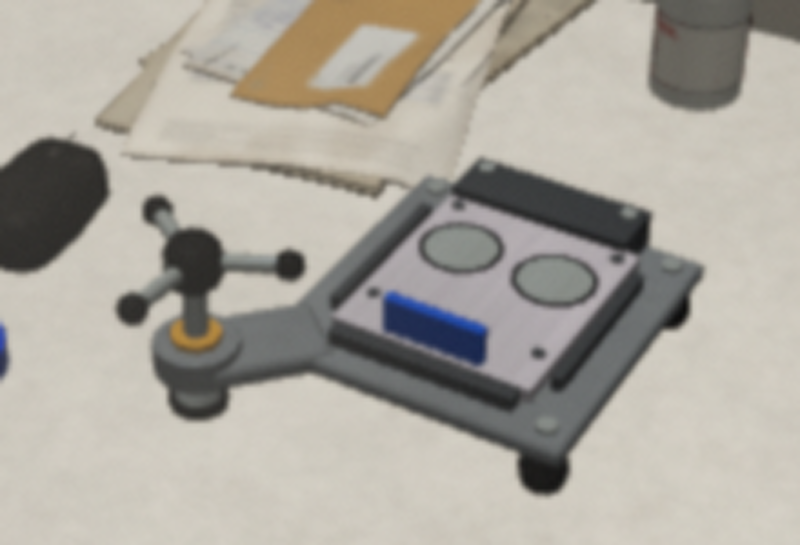

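View pics/tEz.png

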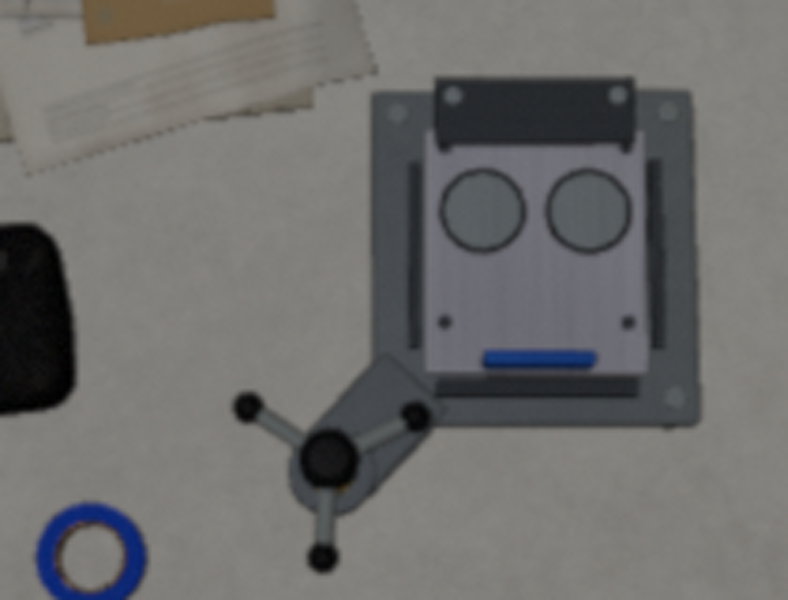

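Run:
```python
from lev import *
S=[ld('tE%d'%i) for i in range(6)]
Cs=np.mean([cloud(s) for s in S],0)
X,Y,Z=Cs[...,0],Cs[...,1],Cs[...,2]
a=np.radians(-1.3);bx=np.cos(a)*(X-.565)+np.sin(a)*(Y+.2152); by=-np.sin(a)*(X-.565)+np.cos(a)*(Y+.2152)
for lo in np.arange(-.09,.095,.01):
    m=(abs(by)<.05)&(bx>lo)&(bx<lo+.01); d=(by<-.074)&(by>-.084)&(bx>lo)&(bx<lo+.01)
    print(round(lo,3),Z[m].mean().round(5),Z[m].std().round(4),'deckR',Z[d].mean().round(5))
for l in (-.05,-.03,-.01,.01,.03):
    m=(abs(by-l)<.01)&(bx>-.045)&(bx<.04); print('y',l,Z[m].mean().round(5))
# shape change since initial of mouse & tape
for n in ('t1','tE0'):
    s=ld(n)
    if n=='t1' : s0=s
    else: 
        d=np.abs(s['img'].astype(int)-s0['img'].astype(int)).sum(2); d=d[200:320,200:265]; print('diff mouse/tape area',d.mean(),(d>60).sum())
s=S[0]
for z,pts in ((.046,[(427,375),(648,375)]),(.046,[(437,397),(638,397)]),(.068,[(484,352),(596,352),(484,367),(596,367)])):
    for q in pts: print(z,onz(s,px(*q,box=(220,150)),z))
```

```text
-0.09 0.0299 0.0346 deckR 0.02517
-0.08 0.04773 0.036 deckR 0.03853
-0.07 0.04894 0.0255 deckR 0.0432
-0.06 0.06494 0.0378 deckR 0.04254
-0.05 0.05261 0.0341 deckR 0.03606
-0.04 0.05026 0.0268 deckR 0.0452
-0.03 0.05176 0.0318 deckR 0.05071
-0.02 0.05323 0.0398 deckR 0.04476
-0.01 0.05619 0.0424 deckR 0.03734
-0.0 0.05594 0.0417 deckR 0.04618
0.01 0.04934 0.022 deckR 0.03613
0.02 0.05033 0.0259 deckR 0.04516
0.03 0.05152 0.029 deckR 0.03666
0.04 0.05133 0.0304 deckR 0.05151
0.05 0.04761 0.0142 deckR 0.03702
0.06 0.05922 0.0305 deckR 0.04349
0.07 0.06374 0.0247 deckR 0.05377
0.08 0.06227 0.0199 deckR 0.03854
0.09 0.06441 0.026 deckR 0.04531
y -0.05 0.05259
y -0.03 0.05244
y -0.01 0.05314
y 0.01 0.05413
y 0.03 0.04867
diff mouse/tape area 24.04576923076923 0
0.046 [ 0.5031 -0.1582  0.046 ]
0.046 [ 0.5002 -0.2778  0.046 ]
0.046 [ 0.4909 -0.1633  0.046 ]
0.046 [ 0.4883 -0.2719  0.046 ]
0.068 [ 0.5115 -0.1883  0.068 ]
0.068 [ 0.5101 -0.2479  0.068 ]
0.068 [ 0.5034 -0.188   0.068 ]
0.068 [ 0.502  -0.2475  0.068 ]
```

Run:
```python
from lev import *
P=[]
for i in range(6):
    s=ld('tE%d'%i); C=cloud(s); P.append(C[s['range_z']>0])
P=np.vstack(P);X,Y,Z=P.T
a=np.radians(-1.3);bx=np.cos(a)*(X-.565)+np.sin(a)*(Y+.2152); by=-np.sin(a)*(X-.565)+np.cos(a)*(Y+.2152)
def tm(z): 
    m=np.median(z); z=z[abs(z-m)<.006]; return z.mean().round(5)
for lo in np.arange(-.09,.095,.01):
    m=(abs(by)<.05)&(bx>lo)&(bx<lo+.01); d=(by<-.074)&(by>-.084)&(bx>lo)&(bx<lo+.01)
    print(round(lo,3),tm(Z[m]),'deckR',tm(Z[d]))
```

```text
-0.09 0.0352 deckR 0.03494
-0.08 0.03964 deckR 0.03861
-0.07 0.0462 deckR 0.03688
-0.06 0.06793 deckR 0.03626
-0.05 0.04636 deckR 0.03609
-0.04 0.04642 deckR 0.03665
-0.03 0.04641 deckR 0.03652
-0.02 0.04634 deckR 0.03654
-0.01 0.04632 deckR 0.0369
-0.0 0.04637 deckR 0.03668
0.01 0.04678 deckR 0.03622
0.02 0.04702 deckR 0.03636
0.03 0.0471 deckR 0.0369
0.04 0.04663 deckR 0.03645
0.05 0.04636 deckR 0.03629
0.06 0.05653 deckR 0.03658
0.07 0.0592 deckR 0.0366
0.08 0.05943 deckR 0.03834
0.09 0.05935 deckR 0.03642
```

Run:
```python
from h import *
print(env.job_done(), env.read_state()['t'])
```

```text
the job is handed in; nothing more can be done
the job is handed in; nothing more can be done
```

I levelled the base, seated the plate, and handed the job in just after 32 s with the arm clear of everything.

**Levelling:** I pushed the handle clockwise about 1.8 turns with closed fingers, let go, and then pressed on the deck over all three fixed feet. All three read 36.4 mm, and the deck gave no more than about 0.1 mm under 8 to 20 N, so I found no wobble left. I didn't probe the screw corner itself.

**Plate:** I pushed it home by the blue tab.
- **Height:** its top is at a uniform 46.4 mm, against a deck at about 36.4 mm. The top of the tab is at 68 mm, which matches the home position.
- **Position:** the near edge lies behind the rail at about x = -68 mm, and the far edge is under the lip.

**Surroundings:** the camera view of the mouse and tape shows no change from the start, and the base is about where it stood.

**Disagreement:** the depth-camera fit of the deck still showed about -0.35° of tilt in y. The touch probes and the plate's own roll (about 0°) both say level, so I treated that reading as camera bias. A rough fit of the finished plate also showed 0.47° in x, but height averages along its length came out flat.

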